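Pile L-shaped heel plates head to tail

TASK

Add the yellow and then the red heel plate to the pile begun with the grey and blue ones, keeping it neat and level with all heels up: turn each end for end against the one below and lay it flat beside that one's heel, some 5 to 10 mm clear of it, so that the heels alternate between the two ends and the sides line up. The red plate stands on end: lower it flat onto the table under control, heel up (do not let it topple), let go of it, and take it again from above to stack it. Leave the other things on the table where they are.

Things in the scene. Friction and masses are not known exactly. Their poses are not given: they have to be found in the camera images.
- grey_plate: L-shaped aluminium plate with grey heel: 130 (x) x 50 (y) x 14 mm; grey heel block across the -x end, 18 mm long in x, 28 mm high from the underside (14 above the plate). Origin: centre of underside; x away from the heel, z toward heel top. 0.28 kg, centre of mass 7 mm heelward. Lies flat, heel up, heel end away from the robot; bottom of the pile.
- grey_plate_heel (a point): Middle of the top edge face of the grey heel: 56 mm from the grey plate's origin toward the heel end, 28 mm above the underside.
- blue_plate: L-shaped aluminium plate with blue heel: 130 (x) x 50 (y) x 14 mm; blue heel block across the -x end, 18 mm long in x, 28 mm high from the underside (14 above the plate). Origin: centre of underside; x away from the heel, z toward heel top. 0.28 kg, centre of mass 7 mm heelward. Lies on the grey one already, turned end for end (heel up, near end), beside the grey heel.
- blue_plate_heel (a point): Middle of the top edge face of the blue heel: 56 mm from the blue plate's origin toward the heel end, 28 mm above the underside.
- yellow_plate: L-shaped aluminium plate with yellow heel: 130 (x) x 50 (y) x 14 mm; yellow heel block across the -x end, 18 mm long in x, 28 mm high from the underside (14 above the plate). Origin: centre of underside; x away from the heel, z toward heel top. 0.28 kg, centre of mass 7 mm heelward. Starts flat on the table, heel up, heel end toward the robot.
- yellow_plate_heel (a point): Middle of the top edge face of the yellow heel: 56 mm from the yellow plate's origin toward the heel end, 28 mm above the underside.
- red_plate: L-shaped aluminium plate with red heel: 130 (x) x 50 (y) x 14 mm; red heel block across the -x end, 18 mm long in x, 28 mm high from the underside (14 above the plate). Origin: centre of underside; x away from the heel, z toward heel top. 0.28 kg, centre of mass 7 mm heelward. Starts standing on its heel end (x up, 130 mm tall), underside roughly to the left and away; tips easily that way.
- red_plate_heel (a point): Middle of the top edge face of the red heel: 56 mm from the red plate's origin toward the heel end, 28 mm above the underside.
- scope_base_front (a point): Fixed point at the upper front of the base of the fixed white and black microscope, a black box about 90 mm high whose slanted front edge begins about 0.57 m ahead of the robot; the eyepieces reach forward at the left, about 0.4 m above the table. Reach in low from the front, keeping wrist and forearm clear of it.
- tape_roll: Beige tape roll, 68 mm across, 18 mm high; bystander, origin at the centre of its underside.
- glue_bottle: White bottle with red band and yellow cap, 26 mm across, 68 mm high; bystander, origin at the centre of its underside.
- oil_bottle: Brown dropper bottle with black top, 30 mm across, 71 mm high; bystander, origin at the centre of its underside.
- coverslip_box: Small white box with pale lid, 37 x 37 x 18 mm; bystander, origin at the centre of its underside.

How it is judged:
By the outcome, as a careful person would: the job done as asked, in the order asked, and still so for the second after the job is handed in, with the robot touching nothing.
It also fails if it takes over 72 s, if anything falls off the work surface, if the arm or the gripper's body presses on something with over 40 N, if the wrist force passes 120 N, or if a joint passes its speed limit or range.

ROBOT

A 6-joint arm with a two-finger parallel gripper is mounted at the origin on a cart in front of the work surface, level with it; the furniture and walls round the work are solid. World frame = base frame: x ahead of the robot, y to its left, z up, the work surface at z = 0. Lengths are in m, angles in rad, forces in N, time in s.
With the tool pointing down it reaches from about 0.25 to 0.775 m from the base axis. Payload 4 kg.
Tool frame: the origin (TCP) lies at the very end of the fingers, on their centre line; the grasp point (between the pads) lies hold_point_z behind it (hold_point_z is the distance from the TCP to the grasp point, in m); z points along the fingers, y is the direction in which the jaws open and shut (so a half turn about z gives the same grasp; the last joint's range is limited). The gripper opens to 94 mm and grips with 3 to 60 N. Pads are 16 mm wide; open, the fingers measure 119 mm over their backs; the gripper's body (75 mm by 177 mm) begins 78 mm behind the grasp point.
Start: joints at [-1.409, 0.087, 1.371, -0, 1.684, -0.103], TCP at [0.144, -0.531, 0.206] pointing down, gripper open.
Joint ranges: [-3.1, 3.1], [-0.76, 2.03], [0.27, 2.55], [-1.08, 4.22], [0.17, 2.65], [-2.57, 2.57]. Speed limits (rad/s): [2.79, 2.79, 3.14, 3.14, 3.14, 3.14].

INTERFACE

Orientations are given as [roll, pitch, yaw] about the fixed x, y, z axes, in that order (R = Rz(yaw) Ry(pitch) Rx(roll)).
In Python, from bench import * gives the robot as it stands.
- The arm moves only by the tool step_arm, never from a script. Its argument "increments" is text: rows parted by semicolons, each of 6 numbers parted by spaces: the shift along the tool's x, y, z in cm, then the turn, a rotation vector about the tool's x, y, z in rad. A call has 1 to 5 rows; each row shifts and turns the commanded pose from where the row before left it, along the tool's axes as they then stand; what a row does not reach is not made up. A row lasts 1/10 s, in which the tool goes at most 50 mm and 8.59 degrees, less where a joint would pass 70% of its speed; a pose out of reach is approached as far as the arm can. A call is refused whole if a number of a shift passes 5 or a number of a turn 0.15, either way. A call with a gripper value outside its range is refused whole. "claw" is the gripper's target within -1 to 1 (shut at 1, half-way at 0, fully open at -1), set as the call begins (left out, the last holds). The fingers move at their own pace and stop on an object; the grip force is fixed at half the most. Time passes only in rows, so rows that do not move let the fingers close. It gives the time, the measured TCP pose, the force and the opening at its end, in the units of the state.
- get_obs(): the state, without advancing time (a new reading comes with each control period).
- snapshot(name): name is "scene" or "top" or "wrist"; returns the picture (480x640x3 uint8, red, green, blue); there is no depth.
- calibration(name): a dict with "camera_matrix" (3x3 intrinsics, pixels), "eye" and "orientation" of the camera in the world; the wrist camera has in their place "tool_from_camera" (4x4, takes a point from camera to tool coordinates, whose origin is the TCP and whose axes are the flange's). Camera axes: x right, y up, looking along -z (the intrinsics and any distortion apply to the point x, -y, -z); pixel columns grow to the right and rows downward; lengths in m; the calibration is good to about 2 mm. A picture is of the moment at which its call begins: read the wrist's pose just before it. calibration takes no time and is no camera call.
- close_job(): hands the job in, once; it reports no verdict.
The state is a dict: "time": time; "joint_positions": joint angles; "qvel": joint speeds; "joint_torque": joint torques, N m; "tool_pos": TCP position; "ee_rot": TCP orientation; "wrist_force": force on the tool from outside, world axes, zero at the start; "wrist_torque": the same for the moment, N m; "width": finger opening in m.
Only numpy, scipy, OpenCV 4.12 (cv2) and the standard library are available. Lean on these libraries where they do the work, as an engineer would, in place of code of your own. Each camera call takes 0.05 s, during which the arm holds its last target. There are 200 camera calls.

## Working session

There is one attempt and no reset: what is moved stays moved. The work goes in short steps, Python scripts to look and compute and a tool call to move; the robot and the scene stay as the last step left them, time stands still between calls to the robot, and variables do not carry over. Pictures are saved under pics/ and viewed, about 8 in all and at most 12, crops included, and the job is handed in when it is done.

Besides the shell and the picture viewer there is one more tool, called after "Emit:" in YAML: its name, and indented under it one key for each argument. step_arm: Moves the arm, as the interface text tells. Its arguments: {"type":"object","properties":{"increments":{"type":"string"},"claw":{"type":"number"}},"required":["increments"]}

```bash
mkdir -p pics; ls; python3 - <<'E'
from bench import *
import cv2,numpy as np
print(get_obs())
for n in ["scene","top","wrist"]:
    c=calibration(n);print(n,{k:np.round(v,4).tolist() for k,v in c.items()})
    im=snapshot(n);cv2.imwrite(f"pics/{n}0.png",im[:,:,::-1])
E
```

```text
pics
{'time': 0.0, 'joint_positions': array([-1.40912906e+00,  8.79599445e-02,  1.37225329e+00,  3.77672862e-05,
        1.68360771e+00, -1.03095815e-01]), 'qvel': array([ 0.00026377,  0.00060098, -0.00175857, -0.00124441,  0.00026474,
        0.00083673]), 'joint_torque': array([-6.01548836e-04, -3.40187144e+01, -3.02424073e+01,  7.17785326e-02,
        3.28665320e-02, -1.51470349e-04]), 'tool_pos': array([ 0.14384528, -0.53028284,  0.20430198]), 'ee_rot': array([-3.13938006e+00, -2.66657739e-04,  2.64766999e-01]), 'wrist_force': array([0.78673263, 0.28411436, 0.12338191]), 'wrist_torque': array([0.00705445, 0.01238357, 0.03385496]), 'width': 0.09406688642408775}
scene {'camera_matrix': [[540.6121, 0.0, 325.3038], [0.0, 540.6121, 240.1828], [0.0, 0.0, 1.0]], 'eye': [-0.3067, 0.7628, 0.6538], 'orientation': [1.106, 0.0242, -2.324]}
top {'camera_matrix': [[472.4345, 0.0, 319.7274], [0.0, 472.4345, 241.6817], [0.0, 0.0, 1.0]], 'eye': [0.4657, 0.0014, 1.1236], 'orientation': [0.0637, -0.0121, -1.5466]}
wrist {'camera_matrix': [[387.0178, 0.0, 319.3701], [0.0, 387.0178, 244.6947], [0.0, 0.0, 1.0]], 'tool_from_camera': [[-0.0008, 0.9715, 0.2369, 0.0669], [1.0, 0.0007, 0.0003, -0.0009], [0.0001, 0.2369, -0.9715, -0.1787], [0.0, 0.0, 0.0, 1.0]]}
```

View pics/top0.png

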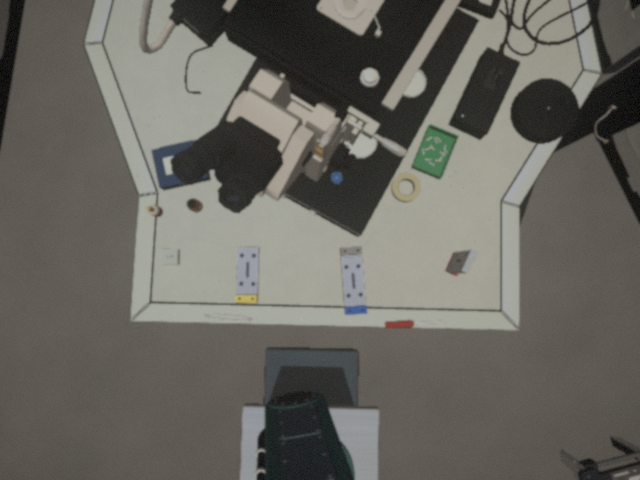

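View pics/scene0.png

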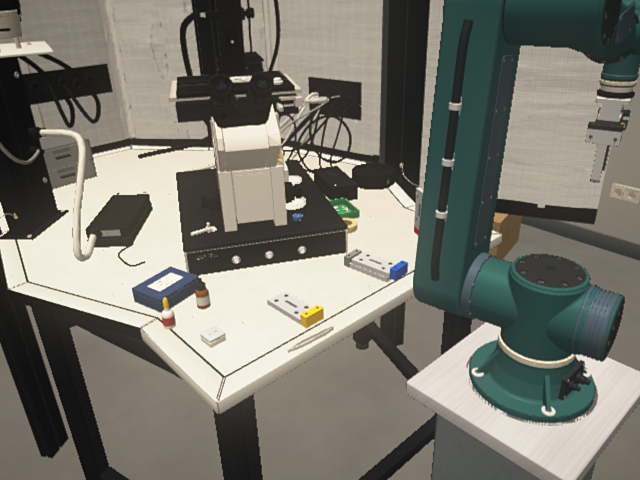

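```bash
cat > h.py <<'E'
from bench import *
import cv2,numpy as np
from scipy.spatial.transform import Rotation as R
def cam(n,o=None):
    c=calibration(n)
    if n=="wrist":
        T=np.array(c["tool_from_camera"]); Rt=R.from_euler("xyz",o["ee_rot"]).as_matrix()
        return c["camera_matrix"],np.array(o["tool_pos"])+Rt@T[:3,3],Rt@T[:3,:3]
    return c["camera_matrix"],np.array(c["eye"]),R.from_euler("xyz",c["orientation"]).as_matrix()
def ray(C,uv):
    K,e,Q=C; uv=np.atleast_2d(uv).astype(float)
    d=np.c_[(uv[:,0]-K[0,2])/K[0,0],-(uv[:,1]-K[1,2])/K[1,1],-np.ones(len(uv))]
    return e,d@Q.T
def plane(C,uv,z):
    e,d=ray(C,uv); return e+d*((z-e[2])/d[:,2])[:,None]
def proj(C,p):
    K,e,Q=C; q=(np.atleast_2d(p)-e)@Q
    return np.c_[K[0,0]*q[:,0]/-q[:,2]+K[0,2],-K[1,1]*q[:,1]/-q[:,2]+K[1,2]]
RNG={"yellow":((20,110,90),(34,255,255)),"blue":((105,130,60),(125,255,255)),"red":((0,130,60),(9,255,255))}
def blobs(im,col,roi=None,minA=15):
    m=cv2.inRange(cv2.cvtColor(im,cv2.COLOR_RGB2HSV),*RNG[col])
    if roi is not None:
        k=np.zeros_like(m);x0,y0,x1,y1=roi;k[y0:y1,x0:x1]=255;m&=k
    cs,_=cv2.findContours(m,cv2.RETR_EXTERNAL,cv2.CHAIN_APPROX_NONE)
    return sorted([c for c in cs if cv2.contourArea(c)>=minA],key=cv2.contourArea,reverse=True)
def shot(n,f=None):
    o=get_obs();im=snapshot(n)
    if f: cv2.imwrite(f"pics/{f}.png",im[:,:,::-1])
    return cam(n,o),im,o
def go(p,yaw,n=None):
    """tool-axis increments to world p, pointing down with yaw"""
    o=get_obs();Rc=R.from_euler("xyz",o["ee_rot"]);Rt=R.from_euler("xyz",[np.pi,0,yaw])
    d=Rc.inv().apply(np.array(p)-o["tool_pos"])*100;r=(Rc.inv()*Rt).as_rotvec()
    print("cm",np.round(d,2),"rot",np.round(r,3),"| f",np.round(o["wrist_force"],1),"w",round(o["width"],4),"t",round(o["time"],2),"p",np.round(o["tool_pos"],4),np.round(o["ee_rot"],3))
E
python3 - <<'E'
from h import *
C=cam("top");im=cv2.imread("pics/top0.png")[:,:,::-1].copy()
for col,z in [("yellow",.028),("blue",.042),("red",.02)]:
    for c in blobs(im,col)[:3]:
        r=cv2.minAreaRect(c);b=cv2.boxPoints(r)
        print(col,cv2.contourArea(c),np.round(r[0]),np.round(plane(C,b,z)[:,:2],3).tolist())
print("edge",np.round(plane(C,[[247,302],[247,322],[139,302],[511,302],[353,246],[360,234]],0),3).tolist())
# aluminium corners approx
print("yplate end",np.round(plane(C,[[238.5,246.5],[259,246.5]],.014),3).tolist())
print("grey heel",np.round(plane(C,[[340,248],[362,247]],.028),3).tolist())
crop=lambda i,x,y,w,h,s:cv2.resize(i[y:y+h,x:x+w],None,fx=s,fy=s,interpolation=cv2.INTER_CUBIC)
a=crop(im,225,235,160,85,5);b=crop(im,430,235,60,50,5)
o=np.zeros((425+250,800,3),np.uint8);o[:425]=a;o[425:,:300]=b
w=cv2.imread("pics/wrist0.png")[:,:,::-1];o[425:,320:653]=cv2.resize(w,(333,250))
cv2.imwrite("pics/c1.png",cv2.resize(o,(711,600))[:,:,::-1])
E
```

```text
yellow 98.5 [246. 298.] [[0.406, 0.179], [0.407, 0.134], [0.395, 0.133], [0.394, 0.179]]
blue 34.5 [358. 310.] [[0.388, -0.085], [0.388, -0.114], [0.377, -0.115], [0.376, -0.085]]
red 85.0 [400. 324.] [[0.354, -0.171], [0.355, -0.229], [0.346, -0.229], [0.344, -0.171]]
edge [[0.391, 0.158, 0.0], [0.344, 0.156, 0.0], [0.385, 0.411, 0.0], [0.405, -0.468, 0.0], [0.529, -0.09, 0.0], [0.558, -0.106, 0.0]]
yplate end [[0.521, 0.18, 0.014], [0.522, 0.132, 0.014]]
grey heel [[0.522, -0.058, 0.028], [0.526, -0.109, 0.028]]
```

View pics/c1.png

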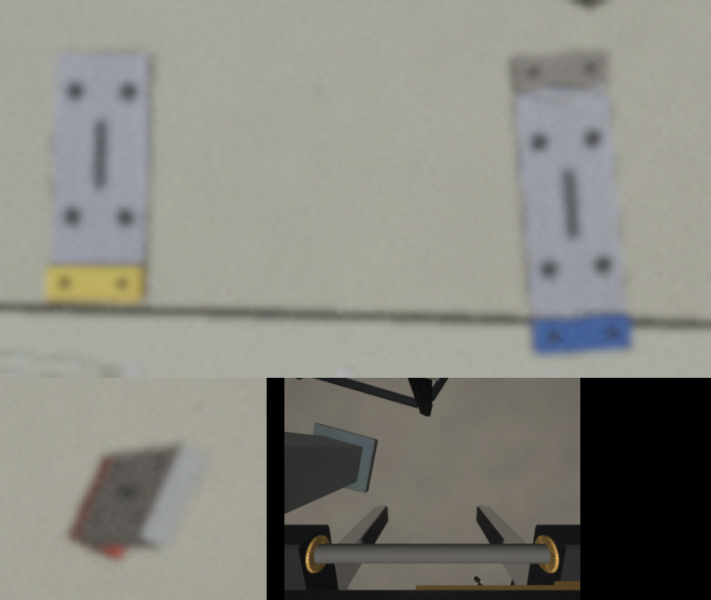

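The top view shows the yellow plate at about (247,275), heel near. The pile is at (353,280) and slightly rotated. The red plate stands at (460,262), underside to the left and away. In the scene view the table's front is clear. I'll move to a hover between the yellow plate and the pile.

Emit:
step_arm:
  increments: "2.75 -3.13 0 0 0 0;2.75 -3.13 0 0 0 0;2.75 -3.13 0 0 0 0;2.75 -3.13 0 0 0 0;2.75 -3.13 0 0 0 0"
  claw: -1

```text
time: 0.65
tool_pos: [0.236, -0.3421, 0.2051]
ee_rot: [-3.141, -0.0, 0.264]
wrist_force: [0.0, 1.0, 0.3]
width: 0.0941
```

Emit:
step_arm:
  increments: "2.75 -3.13 0 0 0 0;2.75 -3.13 0 0 0 0;2.75 -3.13 0 0 0 0;2.75 -3.13 0 0 0 0;2.75 -3.13 0 0 0 0"

```text
time: 1.15
tool_pos: [0.3277, -0.1551, 0.2054]
ee_rot: [3.141, -0.0, 0.264]
wrist_force: [0.6, -0.6, -0.2]
width: 0.0943
```

Emit:
step_arm:
  increments: "2.75 -3.13 0 0 0 0;2.75 -3.13 0 0 0 0;2.75 -3.13 0 0 0 0;2.75 -3.13 0 0 0 0;2.75 -3.13 0 0 0 0"

```text
time: 1.65
tool_pos: [0.4194, 0.032, 0.2053]
ee_rot: [3.141, -0.0, 0.265]
wrist_force: [0.7, -1.0, 0.8]
width: 0.094
```

Emit:
step_arm:
  increments: "0 0 0 0 0 0.1325;0 0 0 0 0 0.1325;0 0 0 0 0 0;0 0 0 0 0 0"

```text
time: 2.05
tool_pos: [0.419, 0.0302, 0.2052]
ee_rot: [3.142, 0.0, 0.002]
wrist_force: [0.2, 1.5, -0.3]
width: 0.0939
```

```bash
python3 - <<'E'
from h import *
C,im,o=shot("wrist","w1");print(o["tool_pos"],o["ee_rot"],o["time"])
for col,z in [("yellow",.028),("blue",.042),("red",.02)]:
    for c in blobs(im,col)[:2]:
        r=cv2.minAreaRect(c);b=cv2.boxPoints(r)
        print(col,cv2.contourArea(c),np.round(r[0]),np.round(plane(C,b,z)[:,:2],4).tolist())
E
```

```text
[0.41901357 0.03023908 0.20523931] [3.14153694e+00 4.22240392e-04 2.48448419e-03] 2.05
yellow 983.0 [188. 243.] [[0.3905, 0.1814], [0.4099, 0.1796], [0.41, 0.1298], [0.3906, 0.131]]
blue 941.5 [454. 267.] [[0.3874, -0.0663], [0.3926, -0.1179], [0.3747, -0.1213], [0.3694, -0.0691]]
red 930.5 [546. 290.] [[0.3563, -0.1599], [0.3615, -0.227], [0.3449, -0.2308], [0.3396, -0.1631]]
```

View pics/w1.png

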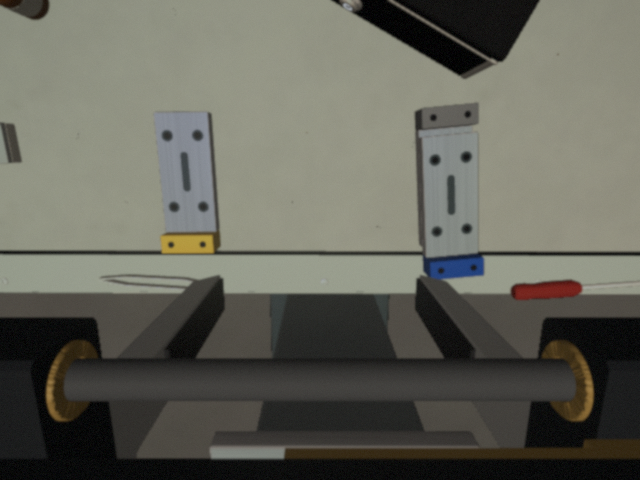

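The wrist view shows the yellow heel at (188,243) with the plate's far end at row 112. The blue heel is at (454,267) and the grey heel at (448,115). Next I'll work out the exact poses from corner points.

```bash
cat >> h.py <<'E'
def edge_line(im,pts_mask):pass
def line_fit(C,uv,z):
    p=plane(C,uv,z)[:,:2];m=p.mean(0);d=np.linalg.svd(p-m)[2][0];return m,(d if d[0]>0 else -d)
E
python3 - <<'E'
from h import *
import h
o=dict(tool_pos=[.41901,.03024,.20524],ee_rot=[3.14154,.0004,.0025]);C=cam("wrist",o)
im=cv2.imread("pics/w1.png");g=cv2.GaussianBlur(im,(3,3),0).astype(float)
def edges(u0,u1,rows):  # strongest horizontal gradient per row in window
    out=[]
    for v in rows:
        l=np.abs(np.diff(g[v,u0:u1].sum(1)));k=l.argmax();out.append((u0+k+1,v))
    return np.array(out,float)
def vedges(v0,v1,cols):
    out=[]
    for u in cols:
        l=np.abs(np.diff(g[v0:v1,u].sum(1)));out.append((u,v0+l.argmax()+1))
    return np.array(out,float)
def rep(n,uv,z):
    p=plane(C,uv,z)[:,:2];m=np.median(p,0);ax=0 if np.ptp(p[:,0])>np.ptp(p[:,1]) else 1
    k=np.polyfit(p[:,ax],p[:,1-ax],1);r=p[:,1-ax]-np.polyval(k,p[:,ax]);ok=abs(r)<.002;k=np.polyfit(p[ok,ax],p[ok,1-ax],1)
    print(n,"ang",round(np.degrees(np.arctan(k[0])),2),"mid",np.round(m,4),"at .45/center:",np.round(np.polyval(k,m[ax]),4),ok.sum(),len(ok))
rep("Y left",edges(150,166,range(120,225,3)),.014)
rep("Y right",edges(204,222,range(120,225,3)),.014)
rep("Y far",vedges(105,120,range(160,205,3)),.014)
rep("Y heel near",vedges(247,262,range(166,211,3)),.028)
rep("B left",edges(413,432,range(145,245,3)),.028)
rep("B right",edges(470,488,range(140,250,3)),.028)
rep("B heel near",vedges(270,285,range(432,480,3)),.042)
rep("G far",vedges(98,116,range(424,475,3)),.028)
rep("G inner/B far",vedges(118,136,range(424,474,3)),.028)
print("heel holes y",plane(C,[[171,243],[203,243]],.028),"blue",plane(C,[[440,270],[473,266]],.042))
E
```

```text
Y left ang -0.27 mid [0.4665 0.1818] at .45/center: 0.1816 20 35
Y right ang 2.85 mid [0.4666 0.1287] at .45/center: 0.1298 28 35
Y far ang 3.04 mid [0.5201 0.1564] at .45/center: 0.5202 14 15
Y heel near ang -0.09 mid [0.3886 0.1569] at .45/center: 0.3886 15 15
B left ang 5.36 mid [ 0.4464 -0.0602] at .45/center: -0.0591 29 34
B right ang 7.25 mid [ 0.447 -0.114] at .45/center: -0.1145 14 37
B heel near ang -3.63 mid [ 0.3712 -0.0948] at .45/center: 0.3709 12 16
G far ang -4.81 mid [ 0.5233 -0.0809] at .45/center: 0.524 13 17
G inner/B far ang -5.45 mid [ 0.5058 -0.0825] at .45/center: 0.5052 16 17
heel holes y [[0.4003002  0.17104797 0.028     ]
 [0.40034948 0.14079853 0.028     ]] blue [[ 0.37840653 -0.08073609  0.042     ]
 [ 0.38231217 -0.110868    0.042     ]]
```

Emit:
step_arm:
  increments: "1.03 -4.2 0 0 0 0;1.03 -4.2 0 0 0 0;1.04 -4.2 0 0 0 0;0 0 3.5 0 0 0;0 0 4 0 0 0"

```text
time: 2.6
tool_pos: [0.4519, 0.1575, 0.1314]
ee_rot: [-3.141, -0.005, 0.003]
wrist_force: [-0.4, 0.6, -0.9]
width: 0.0946
```

Emit:
step_arm:
  increments: "0 0 4 0 0 0;0 0 4 0 0 0;0 0 2.5 0 0 0;0 0 1 0 0 0;0 0 0 0 0 0"

```text
time: 3.1
tool_pos: [0.4492, 0.1556, 0.0142]
ee_rot: [3.141, 0.003, -0.0]
wrist_force: [0.7, -0.2, 0.0]
width: 0.0939
```

```bash
python3 - <<'E'
from h import *
go([.45,.156,.004],0)
C,im,o=shot("wrist")
for c in blobs(im,"yellow")[:2]:
    r=cv2.minAreaRect(c);b=cv2.boxPoints(r);print(np.round(plane(C,b,.028),4)[:,:2].tolist())
E
```

```text
cm [ 0.08 -0.04  1.02] rot [ 0.001  0.003 -0.   ] | f [ 0.7 -0.2  0. ] w 0.0939 t 3.1 p [0.4492 0.1556 0.0142] [ 3.141e+00  3.000e-03 -0.000e+00]
[[0.3976, 0.1809], [0.3982, 0.1327], [0.3918, 0.1324], [0.3912, 0.181]]
```

Heel near edge at 0.3912 agrees. Descend, grip, lift slightly.

Emit:
step_arm:
  increments: "0.1 0 0.5 0 0 0;0 0 0.5 0 0 0;0 0 0 0 0 0"

```text
time: 3.45
tool_pos: [0.4515, 0.1562, 0.0057]
ee_rot: [-3.142, -0.001, -0.0]
wrist_force: [0.6, 0.1, -0.4]
width: 0.0937
```

Emit:
step_arm:
  increments: "0 0 0 0 0 0;0 0 0 0 0 0;0 0 0 0 0 0;0 0 0 0 0 0;0 0 0 0 0 0"
  claw: 1

```text
time: 3.95
tool_pos: [0.4513, 0.1562, 0.0055]
ee_rot: [3.142, -0.0, -0.0]
wrist_force: [-1.1, -0.5, -0.4]
width: 0.0575
```

Emit:
step_arm:
  increments: "0 0 0 0 0 0;0 0 0 0 0 0;0 0 -1 0 0 0;0 0 -1 0 0 0;0 0 0 0 0 0"

```text
time: 4.45
tool_pos: [0.4526, 0.1565, 0.0273]
ee_rot: [-3.141, -0.004, -0.0]
wrist_force: [0.3, -0.6, -3.5]
width: 0.0492
```

Emit:
step_arm:
  increments: "0 0 -4 0 0 0;0 0 -4.5 0 0 0;0.2 4 0 0 0 0;0.2 4 0 0 0 0;0.2 4 0 0 0 0"

```text
time: 4.95
tool_pos: [0.4572, 0.0352, 0.1111]
ee_rot: [3.141, -0.001, 0.001]
wrist_force: [-0.2, -1.2, -3.3]
width: 0.0497
```

Emit:
step_arm:
  increments: "0.2 4 0 0 0 0;0.2 4 0 0 0 0;0.25 4.2 0 0 0 0;0 0 0 0 0 -0.147;0 0 0 0 0 -0.147"

```text
time: 5.45
tool_pos: [0.4634, -0.0873, 0.1103]
ee_rot: [-3.141, 0.0, 0.296]
wrist_force: [0.1, 0.8, -3.4]
width: 0.0493
```

Emit:
step_arm:
  increments: "0 0 0 0 0 -0.147;0 0 0 0 0 -0.147;0 0 0 0 0 -0.147;0 0 0 0 0 -0.147;0 0 0 0 0 -0.147"

```text
time: 5.95
tool_pos: [0.4634, -0.0858, 0.1103]
ee_rot: [-3.141, 0.0, 1.035]
wrist_force: [0.3, -0.6, -3.5]
width: 0.0497
```

Emit:
step_arm:
  increments: "0 0 0 0 0 -0.147;0 0 0 0 0 -0.147;0 0 0 0 0 -0.147;0 0 0 0 0 -0.147;0 0 0 0 0 -0.147"

```text
time: 6.45
tool_pos: [0.4634, -0.0857, 0.1103]
ee_rot: [-3.141, -0.0, 1.77]
wrist_force: [0.4, 0.1, -3.3]
width: 0.0498
```

Emit:
step_arm:
  increments: "0 0 0 0 0 -0.147;0 0 0 0 0 -0.147;0 0 0 0 0 -0.147;0 0 0 0 0 -0.147;0 0 0 0 0 -0.147"

```text
time: 6.95
tool_pos: [0.4634, -0.0857, 0.1103]
ee_rot: [-3.141, -0.0, 2.505]
wrist_force: [0.7, -0.2, -3.3]
width: 0.0497
```

Emit:
step_arm:
  increments: "0 0 0 0 0 -0.147;0 0 0 0 0 -0.147;0 0 0 0 0 -0.147;0 0 0 0 0 -0.147;0 0 0 0 0 -0.147"

```text
time: 7.45
tool_pos: [0.4634, -0.0857, 0.1103]
ee_rot: [-3.142, -0.0, -3.043]
wrist_force: [-1.2, 0.1, -3.1]
width: 0.0496
```

Emit:
step_arm:
  increments: "0 0 0 0 0 0;0 0 0 0 0 0"

```text
time: 7.65
tool_pos: [0.4635, -0.0857, 0.1104]
ee_rot: [3.142, -0.0, -3.052]
wrist_force: [-0.7, 0.4, -2.8]
width: 0.0498
```

```bash
python3 - <<'E'
from h import *
go([.465,-.0857,.06],3.238)
shot("wrist","w2")
E
```

```text
cm [-0.15 -0.01  5.04] rot [ 0.    -0.    -0.007] | f [-0.7  0.4 -2.8] w 0.0498 t 7.65 p [ 0.4635 -0.0857  0.1104] [ 3.142 -0.    -3.052]
```

View pics/w2.png

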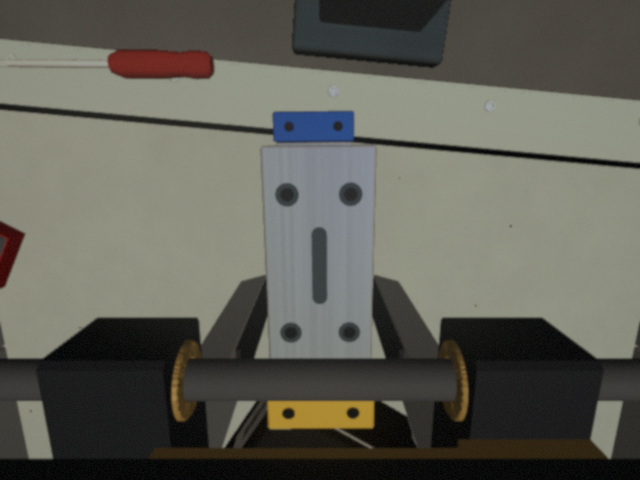

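```bash
python3 - <<'E'
from h import *
o=get_obs();C=cam("wrist",o);im=cv2.imread("pics/w2.png")[:,:,::-1].copy()
Rt=R.from_euler("xyz",o["ee_rot"]);t=lambda p:np.round(Rt.inv().apply(p-o["tool_pos"])*1000,1)
c=blobs(im,"blue")[0];b=cv2.boxPoints(cv2.minAreaRect(c));print(cv2.minAreaRect(c),"\nblue tool mm",t(plane(C,b,.042)).tolist())
print("world",np.round(plane(C,b,.042)[:,:2],4).tolist())
zt=o["tool_pos"][2]-.0055+.014
print("Y near end tool mm",t(plane(C,[[262,147],[376,147]],zt)).tolist())
E
```

```text
((312.8782043457031, 126.23085021972656), (28.650014877319336, 79.93673706054688), 89.20427703857422) 
blue tool mm [[92.2, -27.6, 68.4], [92.8, 20.9, 68.4], [76.0, 21.5, 68.4], [75.4, -27.8, 68.4]]
world [[0.3742, -0.1215], [0.3693, -0.0732], [0.3859, -0.0712], [0.391, -0.1202]]
Y near end tool mm [[71.0, -23.7, -8.5], [71.0, 24.9, -8.5]]
```

Emit:
step_arm:
  increments: "0 -0.25 2.4 0 0 0;0 0 2.4 0 0 0;0 0 0 0 0 0;0 0 0 0 0 0"

```text
time: 8.1
tool_pos: [0.4636, -0.0882, 0.0624]
ee_rot: [3.141, -0.001, -3.05]
wrist_force: [0.8, 0.5, -3.3]
width: 0.0495
```

```bash
cat > rel.py <<'E'
from h import *
import sys
C,im,o=shot("wrist",sys.argv[1]);zh=float(sys.argv[2]);dz=float(sys.argv[3]);col=sys.argv[4]
print(np.round(o["tool_pos"],4),np.round(o["ee_rot"],4),o["time"])
Rt=R.from_euler("xyz",o["ee_rot"]);t=lambda p:np.round(Rt.inv().apply(p-o["tool_pos"])*1000,1)
r=cv2.minAreaRect(blobs(im,col)[0]);print(r);b=cv2.boxPoints(r);print("heel tool mm",t(plane(C,b,zh)).tolist())
# held/placed plate near corners: top face edges by gradient just past heel's inner edge
g=cv2.cvtColor(cv2.GaussianBlur(im,(3,3),0),cv2.COLOR_RGB2GRAY).astype(float)
y1=int(b[:,1].max());L=[];Rr=[]
for v in range(y1+20,y1+100,4):
    d=np.diff(g[v]);L.append((225+np.abs(d[225:300]).argmax()+1,v));Rr.append((345+np.abs(d[345:420]).argmax()+1,v))
zt=o["tool_pos"][2]-dz+.014
for n,e in(("L",L),("R",Rr)):
    p=t(plane(C,np.array(e,float),zt));print(n,e[2],"y mm med",np.median(p[:,1]),p[::5,1])
cv2.imwrite(f"pics/{sys.argv[1]}c.png",cv2.resize(im[80:200,240:400],None,fx=4,fy=4)[:,:,::-1])
E
python3 rel.py w3 .042 .0055 blue
```

```text
[ 0.4636 -0.0882  0.0624] [ 3.1413e+00 -1.0000e-03 -3.0503e+00] 8.1
((316.86053466796875, 120.56267547607422), (36.28998565673828, 99.9194107055664), 89.30130767822266)
heel tool mm [[92.1, -24.9, 20.5], [92.6, 23.7, 20.5], [75.6, 24.4, 20.5], [75.0, -25.2, 20.5]]
L (np.int64(260), 167) y mm med -24.5 [-24.8 -24.7  -8.7 -24.4]
R (np.int64(377), 167) y mm med 24.45 [25.5 24.4 19.  25.5]
```

View pics/w3c.png

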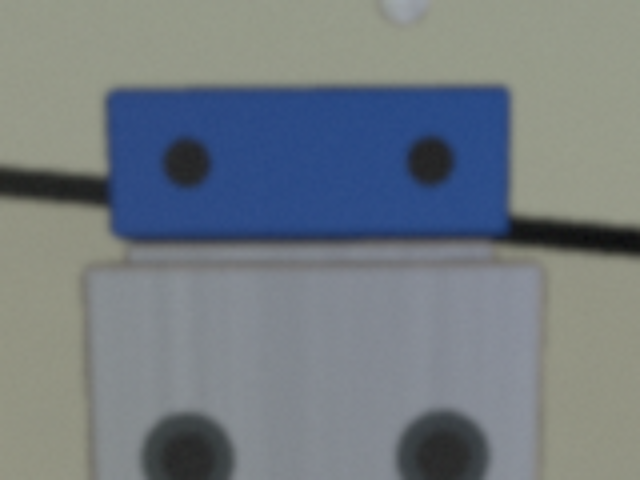

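```bash
python3 - <<'E'
from h import *
o=get_obs();C=cam("wrist",o);Rt=R.from_euler("xyz",o["ee_rot"]);t=lambda p:np.round(Rt.inv().apply(p-o["tool_pos"])*1000,1)
print(t(plane(C,[[320,146.3]],.0624-.0055+.014)),t(plane(C,[[320,139.3]],.042)))
# after lowering: expected rows for gap 7
E
```

```text
[[71.3  1.  -7.5]] [[75.   1.  21.4]]
```

Emit:
step_arm:
  increments: "-0.35 -0.05 1 0 0 -0.003;0 0 1 0 0 0;0 0 0.6 0 0 0;0 0 0 0 0 0;0 0 0 0 0 0"

```text
time: 8.65
tool_pos: [0.4672, -0.0884, 0.0362]
ee_rot: [3.141, -0.001, -3.046]
wrist_force: [-0.2, 0.0, -3.2]
width: 0.0491
```

```bash
python3 rel.py w4 .042 .0055 blue
```

```text
[ 0.4672 -0.0884  0.0362] [ 3.1414e+00 -6.0000e-04 -3.0464e+00] 8.65
((318.5, 107.5), (43.0, 115.0), 90.0)
heel tool mm [[95.8, -23.7, -5.8], [95.7, 24.4, -5.8], [78.5, 25.0, -5.8], [78.5, -24.3, -5.8]]
L (np.int64(260), 157) y mm med -24.6 [-24.6 -24.9  -9.1 -24.7]
R (np.int64(377), 157) y mm med 24.549999999999997 [25.3 23.9 18.9 24. ]
```

View pics/w4c.png

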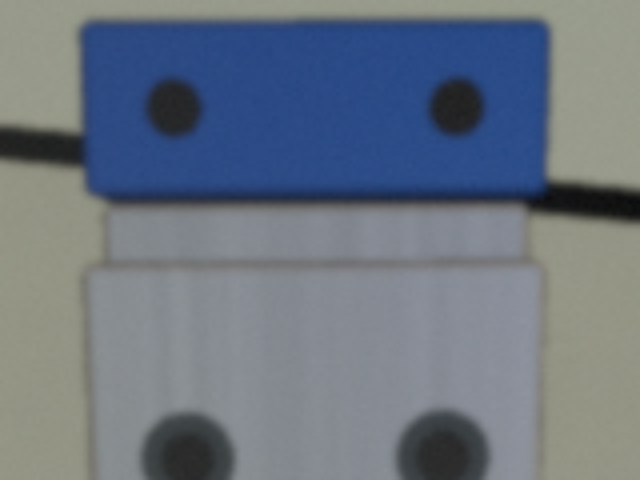

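Aligned, with a 7 mm gap. Lower and release.

Emit:
step_arm:
  increments: "0 0 0.15 0 0 0;0 0 0.15 0 0 0;0 0 0 0 0 0"

```text
time: 9.0
tool_pos: [0.4675, -0.0885, 0.0335]
ee_rot: [-3.141, 0.0, -3.046]
wrist_force: [-0.6, -0.4, -3.6]
width: 0.0497
```

Emit:
step_arm:
  increments: "0 0 0 0 0 0;0 0 0 0 0 0;0 0 0 0 0 0;0 0 0 0 0 0;0 0 -1.5 0 0 0"
  claw: -0.5

```text
time: 9.5
tool_pos: [0.4658, -0.0879, 0.0468]
ee_rot: [3.14, -0.004, -3.046]
wrist_force: [-0.6, 0.1, -0.4]
width: 0.0707
```

Emit:
step_arm:
  increments: "0 0 -3 0 0 0;0 0 -4 0 0 0;0 0 -4 0 0 0;0 0 0 0 0 0;0 0 0 0 0 0"
  claw: -1

```text
time: 10.0
tool_pos: [0.4682, -0.0887, 0.1598]
ee_rot: [-3.14, 0.003, -3.046]
wrist_force: [-0.5, -0.1, -0.0]
width: 0.0944
```

```bash
python3 - <<'E'
from h import *
shot("wrist","w5");go([.45,-.3,.25],1.18)
C,im,o=shot("scene");cv2.imwrite("pics/s1c.png",cv2.resize(im[225:345,250:410],None,fx=4,fy=4)[:,:,::-1])
E
```

```text
cm [  3.72 -20.91  -9.2 ] rot [-0.    -0.     2.057] | f [ 0.1 -0.6 -0. ] w 0.0941 t 10.05 p [ 0.4671 -0.0884  0.158 ] [ 3.142 -0.    -3.046]
```

View pics/w5.png

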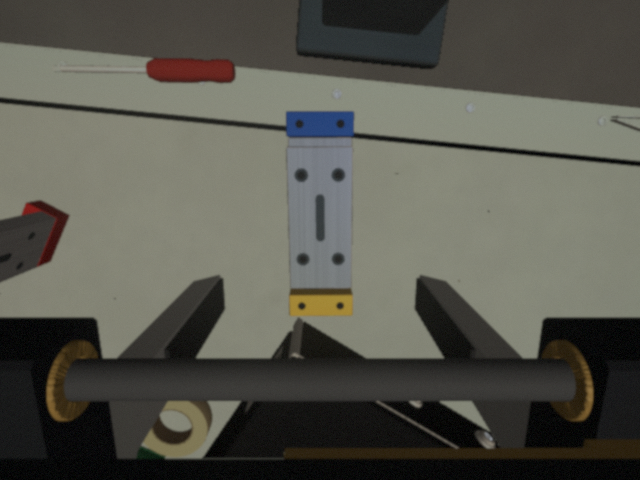

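Yellow is lying between blue (320,124) and the grey heel, with its own heel at (320,303), all in line. Now the red plate's pose, from the earlier top crop and this wrist view.

```bash
python3 - <<'E'
from h import *
C=cam("top")
A=np.array([[453.6,252.3],[446.2,271.5]]);B=np.array([[470.1,250.5],[461.5,271.5]])
for n,e,z in(("bot",A,0),("top",B,.13)):
    p=plane(C,e,z)[:,:2];d=p[0]-p[1];print(n,np.round(p,4).tolist(),"len",round(np.linalg.norm(d),4),"az",round(np.degrees(np.arctan2(d[1],d[0])),1))
# top end face corners from current top picture
C,im,o=shot("top","t2")
hsv=cv2.cvtColor(im,cv2.COLOR_RGB2HSV)
g=im[235:285,430:490];cv2.imwrite("pics/t2c.png",cv2.resize(g,None,fx=10,fy=10,interpolation=cv2.INTER_CUBIC)[:,:,::-1])
o=get_obs();Cw=cam("wrist",o)
im=cv2.imread("pics/w5.png")[:,:,::-1].copy()
for c in blobs(im,"red",(0,190,100,290))[:1]:
    print(cv2.approxPolyDP(c,3,True)[:,0].tolist())
    for p in cv2.approxPolyDP(c,3,True)[:,0]: print(p,np.round(plane(Cw,p,0)[0,:2],4),np.round(plane(Cw,p,.018)[0,:2],4))
E
```

```text
bot [[0.5202, -0.3307], [0.474, -0.3133]] len 0.0494 az -20.6
top [[0.5185, -0.3273], [0.4738, -0.3093]] len 0.0482 az -21.9
[[27, 203], [23, 214], [41, 209], [56, 218], [40, 264], [44, 262], [53, 230], [60, 223], [56, 224], [59, 219]]
[ 27 203] [ 0.4642 -0.3424] [ 0.4606 -0.329 ]
[ 23 214] [ 0.4742 -0.3466] [ 0.4701 -0.3331]
[ 41 209] [ 0.4683 -0.3307] [ 0.4645 -0.318 ]
[ 56 218] [ 0.4751 -0.3181] [ 0.471  -0.3061]
[ 40 264] [ 0.5188 -0.3351] [ 0.5123 -0.3222]
[ 44 262] [ 0.5166 -0.3314] [ 0.5102 -0.3186]
[ 53 230] [ 0.4862 -0.3214] [ 0.4814 -0.3092]
[ 60 223] [ 0.4793 -0.3149] [ 0.4749 -0.3031]
[ 56 224] [ 0.4805 -0.3185] [ 0.4761 -0.3064]
[ 59 219] [ 0.4757 -0.3156] [ 0.4716 -0.3037]
```

View pics/t2c.png

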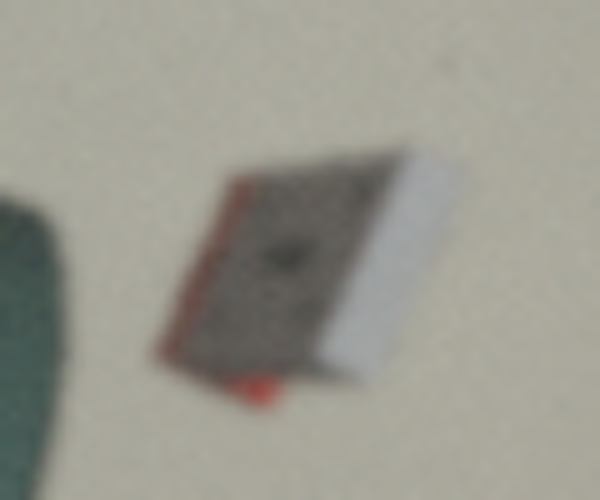

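The red plate's underside runs from (0.519,-0.329) to (0.474,-0.312) and is vertical, with its normal at azimuth 68.7°. I plan to come in from the heel side tilted about 60°, grip across the 50 mm width, and swing it down about the jaw axis.

Emit:
step_arm:
  increments: "0 0 -4.5 0 0 0;0 0 -4.5 0 0 0;0.98 -4.07 0 0 0 0;0.98 -4.07 0 0 0 0;0.98 -4.07 0 0 0 0"

```text
time: 10.65
tool_pos: [0.4492, -0.2136, 0.2471]
ee_rot: [3.14, -0.002, -3.045]
wrist_force: [0.7, -1.1, 0.3]
width: 0.0936
```

Emit:
step_arm:
  increments: "0.98 -4.07 0 0 0 0;0.98 -4.07 0 0 0 0;0.98 -4.07 0 0 0 0;0.98 -4.07 0 0 0 0;0.98 -4.07 0 0 0 0"

```text
time: 11.15
tool_pos: [0.4194, -0.4212, 0.2462]
ee_rot: [3.138, -0.002, -3.047]
wrist_force: [-0.1, 0.6, 0.2]
width: 0.094
```

Emit:
step_arm:
  increments: "0 0 0 0 0 0.1455;0 0 0 0 0 0.1455;0 0 0 0 0 0.1455;0 0 0 0 0 0.1455;0 0 0 0 0 0.1455"

```text
time: 11.65
tool_pos: [0.4198, -0.4196, 0.246]
ee_rot: [3.141, -0.004, 2.503]
wrist_force: [0.1, 0.1, -0.6]
width: 0.094
```

Emit:
step_arm:
  increments: "0 0 0 0 0 0.1455;0 0 0 0 0 0.1455;0 0 0 0 0 0.1455;0 0 0 0 0 0.1455;0 0 0 0 0 0.1455"

```text
time: 12.15
tool_pos: [0.4199, -0.4195, 0.246]
ee_rot: [-3.14, -0.004, 1.776]
wrist_force: [0.4, 0.2, 0.2]
width: 0.0938
```

Emit:
step_arm:
  increments: "0 0 0 0 0 0.1455;0 0 0 0 0 0.1455;0 0 0 0 0 0.1455;0 0 0 0 0 0.1455;0 0 0 0 0 0"

```text
time: 12.65
tool_pos: [0.4199, -0.4195, 0.2463]
ee_rot: [-3.138, -0.002, 1.2]
wrist_force: [0.3, -0.5, -0.5]
width: 0.0941
```

Emit:
step_arm:
  increments: "0 0 0 0 0.149 0;0 0 0 0 0.149 0;0 0 0 0 0.149 0;0 0 0 0 0 0;0 0 0 0 0 0"

```text
time: 13.15
tool_pos: [0.4198, -0.4204, 0.2464]
ee_rot: [-3.139, -0.448, 1.199]
wrist_force: [0.2, -0.1, 0.6]
width: 0.0937
```

```bash
python3 - <<'E'
from h import *
C,im,o=shot("wrist","w6")
print(np.round(o["joint_positions"],3),np.round(o["tool_pos"],4),np.round(o["ee_rot"],3),o["time"])
T=R.from_euler("xyz",o["ee_rot"]).as_matrix();print(np.round(T,3).tolist())
E
```

```text
[-1.079  0.36   1.032  0.373  2.025 -0.589] [ 0.4198 -0.4204  0.2464] [-3.139 -0.448  1.199] 13.15
[[0.327, 0.932, 0.155], [0.84, -0.362, 0.404], [0.433, -0.002, -0.901]]
```

View pics/w6.png

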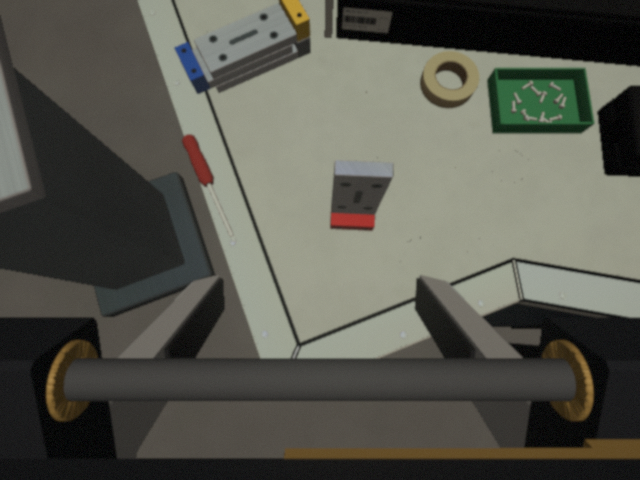

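The wrist view shows the red plate with its heel bottom edge at (331..374, 228) and its top end face at (335..393, 161..178). Casting these.

```bash
python3 - <<'E'
from h import *
o=get_obs();C=cam("wrist",o)
im=cv2.imread("pics/w6.png")[:,:,::-1].copy()
c=blobs(im,"red",(320,190,390,240))[0];print(cv2.approxPolyDP(c,2,True)[:,0].tolist())
n=np.array([.363,.932]);w=np.array([.932,-.363])
for lab,uv,z in(("heel bottom",[[331,228],[374,229.5]],0),("heel top-front",[[331.5,214],[376.5,214.5]],.018),("top far",[[335,161],[393,163]],.13),("top near",[[334,177],[388,178.5]],.13)):
    p=plane(C,uv,z)[:,:2];d=p[1]-p[0];m=p.mean(0);print(lab,np.round(p,4).tolist(),"len",round(np.linalg.norm(d),4),"az",round(np.degrees(np.arctan2(d[1],d[0])),1),"n",round(m@n,4),"w",round(m@w,4))
m=np.array([.4965,-.3203]);print("top-cam underside n,w",m@n,m@w)
t=R.from_euler("xyz",o["ee_rot"]).as_matrix();p=o["tool_pos"];print("tcp n,w",p[:2]@n,p[:2]@w)
E
```

```text
[[331, 214], [332, 226], [373, 226], [371, 214]]
heel bottom [[0.4662, -0.334], [0.5123, -0.3539]] len 0.0502 az -23.3 n -0.1429 w 0.5808
heel top-front [[0.4706, -0.3232], [0.5177, -0.3421]] len 0.0508 az -21.9 n -0.1306 w 0.5813
top far [[0.4754, -0.3101], [0.5208, -0.3297]] len 0.0494 az -23.4 n -0.1173 w 0.5803
top near [[0.4693, -0.3232], [0.5113, -0.341]] len 0.0456 az -22.9 n -0.1315 w 0.5775
top-cam underside n,w -0.11829010000000001 0.5790069
tcp n,w -0.23851459499794248 0.5442042593661164
```

Emit:
step_arm:
  increments: "0 0 0 0 0.149 0;0 0 0 0 0.149 0;0 0 0 0 0.149 0;0 0 0 0 0.149 0;0 0 0 0 0 0"

```text
time: 13.7
tool_pos: [0.42, -0.4198, 0.2431]
ee_rot: [-3.126, -1.05, 1.186]
wrist_force: [-0.8, 0.3, -1.2]
width: 0.0942
```

```bash
cat >> h.py <<'E'
def goT(p,yaw,th,back=0):
    """tool-axis increments to world p (retreated by back along tool z), pointing down with yaw then tilted th about tool y"""
    o=get_obs();Rc=R.from_euler("xyz",o["ee_rot"]);Rt=R.from_euler("xyz",[np.pi,0,yaw])*R.from_rotvec([0,th,0])
    p=np.array(p)-back*Rt.as_matrix()[:,2]
    print("cm",np.round(Rc.inv().apply(p-o["tool_pos"])*100,2),"rot",np.round((Rc.inv()*Rt).as_rotvec(),3),"| q",np.round(o["joint_positions"],2),"f",np.round(o["wrist_force"],1),"w",round(o["width"],4),"t",round(o["time"],2),"p",np.round(o["tool_pos"],4),np.round(o["ee_rot"],3))
E
python3 -c "
from h import *
goT([.4959,-.3252,.068],1.187,1.047,.11);goT([.4959,-.3252,.068],1.187,1.047,0)"
```

```text
cm [-9.37  3.62  7.74] rot [-0.014 -0.003 -0.001] | q [-1.23  0.64  0.93  0.85  2.29 -0.51] f [-0.8  0.3 -1.2] w 0.0942 t 13.7 p [ 0.42   -0.4198  0.2431] [-3.126 -1.05   1.186]
cm [-9.4   3.77 18.74] rot [-0.014 -0.003 -0.001] | q [-1.23  0.64  0.93  0.85  2.29 -0.51] f [-0.8  0.3 -1.2] w 0.0942 t 13.7 p [ 0.42   -0.4198  0.2431] [-3.126 -1.05   1.186]
```

Emit:
step_arm:
  increments: "-2.34 0.92 0 -0.014 0 0;-2.34 0.92 0 0 0 0;-2.34 0.92 0 0 0 0;-2.34 0.92 0 0 0 0;0 0 0 0 0 0"

```text
time: 14.2
tool_pos: [0.4388, -0.4766, 0.1664]
ee_rot: [3.13, -1.04, 1.2]
wrist_force: [-0.7, 1.3, -1.0]
width: 0.0936
```

Emit:
step_arm:
  increments: "0 0 3 0 0 0;0 0 3 0 0 0;0 0 3 0 0 0;0 0 2 0 0 0;0 0 0 0 0 0"

```text
time: 14.7
tool_pos: [0.4745, -0.386, 0.1144]
ee_rot: [3.125, -1.04, 1.207]
wrist_force: [-0.4, 0.0, 0.1]
width: 0.094
```

```bash
python3 - <<'E'
from h import *
goT([.4959,-.3252,.068],1.187,1.047,0)
C,im,o=shot("wrist","w7");Rt=R.from_euler("xyz",o["ee_rot"]);t=lambda p:np.round(Rt.inv().apply(p-o["tool_pos"])*1000,1)
for c in blobs(im,"red")[:3]:
    r=cv2.minAreaRect(c);print(cv2.contourArea(c),r,cv2.approxPolyDP(c,3,True)[:,0].tolist())
E
```

```text
cm [-0.74 -0.29  7.9 ] rot [-0.001  0.007  0.01 ] | q [-1.15  0.7   1.08  0.79  2.07 -0.65] f [-0.4  0.   0.1] w 0.094 t 14.7 p [ 0.4745 -0.386   0.1144] [ 3.125 -1.04   1.207]
1638.5 ((314.98779296875, 327.2911376953125), (64.27755737304688, 27.392898559570312), 2.385944128036499) [[285, 313], [285, 339], [345, 341], [346, 315]]
876.0 ((115.06114196777344, 257.4585266113281), (52.336830139160156, 20.353212356567383), 82.40535736083984) [[108, 232], [103, 238], [108, 279], [113, 284], [118, 279], [125, 282], [127, 270], [121, 239], [117, 233]]
52.5 ((239.0, 37.5), (7.0, 8.0), 90.0) [[235, 34], [237, 41], [243, 40], [243, 34]]
```

```bash
python3 - <<'E'
from h import *
o=get_obs();C=cam("wrist",o)
u=np.array([.4981,-.3196])
for psi in (1.16,1.187,1.22):
    n=np.array([np.cos(psi),np.sin(psi)]);w=np.array([n[1],-n[0]])
    print(psi,[np.round(proj(C,[*(u-.028*n+s*.025*w),z])[0],1).tolist() for z in(.018,0) for s in(-1,1)])
E
```

```text
1.16 [[281.5, 327.0], [348.4, 329.1], [282.9, 340.1], [347.0, 342.2]]
1.187 [[282.4, 327.8], [349.4, 328.3], [283.8, 340.9], [348.0, 341.4]]
1.22 [[283.6, 328.7], [350.6, 327.4], [284.9, 341.8], [349.1, 340.5]]
```

```bash
python3 -c "
from h import *
goT([.4958,-.3254,.068],1.17,1.047,0);goT([.4958,-.3254,.068],1.17,1.047,.03)"
```

```text
cm [-0.71 -0.35  8.06] rot [-0.014  0.007  0.019] | q [-1.15  0.7   1.08  0.79  2.07 -0.65] f [-0.7 -0.8  0.5] w 0.094 t 14.75 p [ 0.4742 -0.3878  0.115 ] [ 3.123 -1.039  1.208]
cm [-0.73 -0.39  5.06] rot [-0.014  0.007  0.019] | q [-1.15  0.7   1.08  0.79  2.07 -0.65] f [-0.7 -0.8  0.5] w 0.094 t 14.75 p [ 0.4742 -0.3878  0.115 ] [ 3.123 -1.039  1.208]
```

Emit:
step_arm:
  increments: "-0.73 -0.39 0 -0.014 0.007 0.019;0 0 2 0 0 0;0 0 2 0 0 0;0 0 1 0 0 0;0 0 0 0 0 0"

```text
time: 15.25
tool_pos: [0.4851, -0.3515, 0.0811]
ee_rot: [-3.136, -1.05, 1.161]
wrist_force: [0.7, 0.1, -0.8]
width: 0.0938
```

```bash
python3 - <<'E'
from h import *
goT([.4958,-.3254,.068],1.17,1.047,0)
C,im,o=shot("wrist","w8")
c=blobs(im,"red",(250,280,390,480));print([cv2.approxPolyDP(k,3,True)[:,0].tolist() for k in c[:2]])
u=np.array([.4981,-.3196]);psi=1.17;n=np.array([np.cos(psi),np.sin(psi)]);w=np.array([n[1],-n[0]])
print([np.round(proj(C,[*(u-.028*n+s*.025*w),z])[0],1).tolist() for z in(.018,0) for s in(-1,1)])
print("top",[np.round(proj(C,[*(u-k*n+s*.025*w),.13])[0],1).tolist() for k in(0,.014) for s in(-1,1)])
E
```

```text
cm [ 0.27 -0.04  3.1 ] rot [ 0.002 -0.003 -0.005] | q [-1.12  0.68  1.2   0.79  1.98 -0.67] f [ 0.7  0.1 -0.8] w 0.0938 t 15.25 p [ 0.4851 -0.3515  0.0811] [-3.136 -1.05   1.161]
[[[282, 332], [283, 356], [358, 354], [355, 330]]]
[[280.6, 350.1], [362.0, 349.6], [282.7, 365.1], [360.0, 364.6]]
top [[267.2, 168.3], [374.1, 167.6], [264.2, 185.6], [377.5, 184.9]]
```

View pics/w8.png

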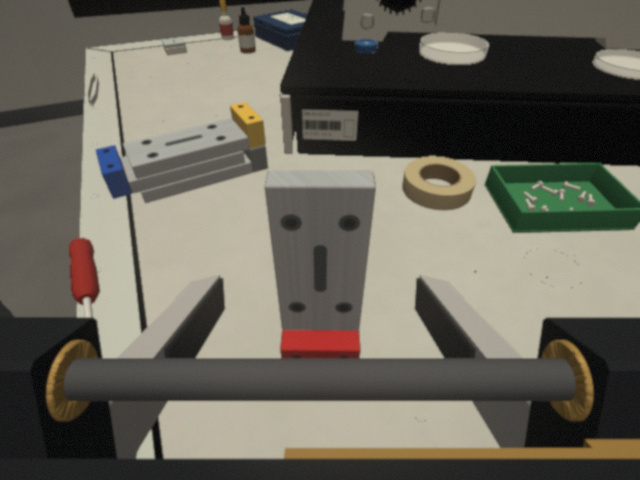

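Emit:
step_arm:
  increments: "0.25 0 1 0 0 -0.005;0 0 1 0 0 0;0 0 0.7 0 0 0;0 0 0.4 0 0 0;0 0 0 0 0 0"

```text
time: 15.8
tool_pos: [0.4965, -0.3249, 0.0676]
ee_rot: [3.139, -1.051, 1.171]
wrist_force: [-0.2, 0.2, 0.1]
width: 0.0939
```

```bash
python3 - <<'E'
from h import *
goT([.4958,-.3254,.068],1.17,1.047,0)
C,im,o=shot("wrist","w9")
g=cv2.cvtColor(cv2.GaussianBlur(im,(3,3),0),cv2.COLOR_RGB2GRAY).astype(float)
for v in(200,230,260): 
    d=np.abs(np.diff(g[v]));print(v,240+d[240:300].argmax(),340+d[340:400].argmax())
E
```

```text
cm [ 0.   -0.05 -0.08] rot [ 0.001 -0.004  0.001] | q [-1.09  0.66  1.26  0.8   1.93 -0.69] f [-0.2  0.2  0.1] w 0.0939 t 15.8 p [ 0.4965 -0.3249  0.0676] [ 3.139 -1.051  1.171]
200 252 388
230 256 383
260 261 378
```

Centred (edges at 252 and 388, mid 320). Close.

Emit:
step_arm:
  increments: "0 0 0 0 0 0;0 0 0 0 0 0;0 0 0 0 0 0;0 0 0 0 0 0;0 0 0 0 0 0"
  claw: 1

```text
time: 16.35
tool_pos: [0.4964, -0.3259, 0.068]
ee_rot: [3.137, -1.05, 1.172]
wrist_force: [0.4, -0.1, -0.1]
width: 0.0574
```

Emit:
step_arm:
  increments: "0 0 0 0 0 0;0 0 0 0 0 0;0 0 0 0 0 0;0 0 0 0 0 0"

```text
time: 16.75
tool_pos: [0.4964, -0.3258, 0.068]
ee_rot: [3.138, -1.05, 1.172]
wrist_force: [-0.7, -0.7, 0.3]
width: 0.0494
```

```bash
python3 - <<'E'
from h import *
goT([.4958-.05,-.3254-.04,.068+.06],1.17,1.047,0)
C,im,o=shot("wrist","w10")
g=cv2.cvtColor(cv2.GaussianBlur(im,(3,3),0),cv2.COLOR_RGB2GRAY).astype(float)
for v in(200,230,260): 
    d=np.abs(np.diff(g[v]));print(v,240+d[240:300].argmax(),340+d[340:400].argmax())
print(o["wrist_torque"])
E
```

```text
cm [ 2.41 -3.1  -7.87] rot [ 0.002 -0.003  0.001] | q [-1.09  0.66  1.26  0.8   1.93 -0.69] f [-0.7 -0.7  0.3] w 0.0494 t 16.75 p [ 0.4964 -0.3258  0.068 ] [ 3.138 -1.05   1.172]
200 252 386
230 256 382
260 261 377
[-0.33980199  0.11027179 -0.0199858 ]
```

Emit:
step_arm:
  increments: "1.3 0 -0.75 0 0 0;0.28 -0.78 -1.78 0 0 0;0.28 -0.78 -1.78 0 0 0;0.28 -0.77 -1.78 0 0 0;0.27 -0.77 -1.78 0 0 0"

```text
time: 17.3
tool_pos: [0.4442, -0.367, 0.1292]
ee_rot: [3.136, -1.049, 1.172]
wrist_force: [0.3, -0.2, -2.6]
width: 0.0497
```

Emit:
step_arm:
  increments: "0 0 0 0 -0.1 0;0 0 0 0 -0.143 0;0 0 0 0 -0.143 0;0 0 0 0 -0.143 0;0 0 0 0 -0.143 0"

```text
time: 17.8
tool_pos: [0.4447, -0.3673, 0.1301]
ee_rot: [3.137, -0.372, 1.167]
wrist_force: [1.0, 0.2, -3.8]
width: 0.0492
```

Emit:
step_arm:
  increments: "0 0 0 0 -0.143 0;0 0 0 0 -0.143 0;0 0 0 0 -0.143 0;0 0 0 0 -0.143 0;0 0 0 0 0 0"

```text
time: 18.3
tool_pos: [0.4464, -0.3617, 0.1284]
ee_rot: [3.141, 0.192, 1.173]
wrist_force: [0.1, 0.8, -3.2]
width: 0.0496
```

```bash
python3 - <<'E'
from h import *
goT([.4458,-.3654,.128],1.17,-.524,0)
C,im,o=shot("wrist","w11")
g=cv2.cvtColor(cv2.GaussianBlur(im,(3,3),0),cv2.COLOR_RGB2GRAY).astype(float)
for v in(200,230,260): 
    d=np.abs(np.diff(g[v]));print(v,240+d[240:300].argmax(),340+d[340:400].argmax())
for u in(290,320,350): 
    d=np.abs(np.diff(g[:300,u]));print(u,np.argsort(d)[-4:])
E
```

```text
cm [-0.35  0.09  0.1 ] rot [ 0.002 -0.332  0.002] | q [-0.67  0.14  1.48 -0.19  1.47 -0.26] f [ 0.1  0.8 -3.2] w 0.0496 t 18.3 p [ 0.4464 -0.3617  0.1284] [3.141 0.192 1.173]
200 251 386
230 245 383
260 259 378
290 [234 249 233 250]
320 [179 180 267 266]
350 [250 234 233 251]
```

Emit:
step_arm:
  increments: "0 0 0 0 -0.11 0;0 0 0 0 -0.11 0;0 0 0 0 -0.11 0;0 0 0 0 0 0;0 0 0 0 0 0"

```text
time: 18.85
tool_pos: [0.4449, -0.3661, 0.1274]
ee_rot: [3.141, 0.521, 1.166]
wrist_force: [0.5, -0.5, -1.9]
width: 0.0498
```

```bash
python3 - <<'E'
from h import *
goT([.4458,-.3654,.012],1.17,-.521,0)
C,im,o=shot("scene","s2")
c=blobs(im,"red");print([(cv2.boundingRect(k)) for k in c[:3]])
E
```

```text
cm [5.83 0.05 9.96] rot [-0.002 -0.    -0.003] | q [-0.48  0.15  1.55 -0.53  1.42 -0.  ] f [ 0.5 -0.5 -1.9] w 0.0498 t 18.85 p [ 0.4449 -0.3661  0.1274] [3.141 0.521 1.166]
[(163, 317, 11, 9)]
```

Emit:
step_arm:
  increments: "1.3 0 2.27 0 0 0;1.3 0 2.27 0 0 0;1.3 0 2.27 0 0 0;1.3 0 2.27 0 0 0;0 0 0 0 0 0"

```text
time: 19.4
tool_pos: [0.4422, -0.3658, 0.0196]
ee_rot: [-3.135, 0.521, 1.168]
wrist_force: [-0.2, 0.4, -2.5]
width: 0.0495
```

Emit:
step_arm:
  increments: "0.25 0 0.43 0 0 0;0.15 0 0.26 0 0 0;0 0 0 0 0 0;0 0 0 0 0 0"

```text
time: 19.8
tool_pos: [0.4465, -0.3663, 0.0167]
ee_rot: [3.137, 0.524, 1.166]
wrist_force: [0.1, -1.0, -2.6]
width: 0.0497
```

```bash
python3 - <<'E'
from h import *
goT([.4458,-.3654,.006],1.17,-.521,0);print(np.round(get_obs()["wrist_torque"],2))
E
```

```text
cm [ 0.58 -0.11  0.89] rot [ 0.003  0.003 -0.003] | q [-0.48  0.26  1.66 -0.56  1.23  0.12] f [ 0.1 -1.  -2.6] w 0.0497 t 19.8 p [ 0.4465 -0.3663  0.0167] [3.137 0.524 1.166]
[ 0.45 -0.22  0.02]
```

Emit:
step_arm:
  increments: "0.2 0 0.35 0 0 0;0 0 0 0 0 0"

```text
time: 20.0
tool_pos: [0.4457, -0.3656, 0.0111]
ee_rot: [3.14, 0.524, 1.168]
wrist_force: [-0.3, 0.0, -3.1]
width: 0.0495
```

Emit:
step_arm:
  increments: "0.1 0 0.17 0 0 0;0 0 0 0 0 0"

```text
time: 20.2
tool_pos: [0.4457, -0.3657, 0.009]
ee_rot: [3.14, 0.524, 1.168]
wrist_force: [0.6, -0.4, -2.8]
width: 0.0495
```

Emit:
step_arm:
  increments: "0.1 0 0.17 0 0 0;0 0 0 0 0 0;0 0 0 0 0 0"

```text
time: 20.5
tool_pos: [0.4458, -0.3658, 0.0073]
ee_rot: [3.14, 0.524, 1.168]
wrist_force: [-0.0, -0.1, -2.5]
width: 0.0494
```

Emit:
step_arm:
  increments: "0.05 0 0.09 0 0 0;0 0 0 0 0 0"

```text
time: 20.7
tool_pos: [0.4459, -0.3659, 0.0072]
ee_rot: [3.139, 0.525, 1.167]
wrist_force: [-1.3, 2.7, 2.6]
width: 0.0498
```

Emit:
step_arm:
  increments: "0.05 0 0.09 0 0 0;0 0 0 0 0 0"

```text
time: 20.9
tool_pos: [0.4459, -0.3659, 0.0072]
ee_rot: [3.139, 0.525, 1.167]
wrist_force: [-1.4, 5.7, 8.6]
width: 0.0497
```

Emit:
step_arm:
  increments: "-0.05 0 -0.08 0 0 0;0 0 0 0 0 0"

```text
time: 21.1
tool_pos: [0.4458, -0.3659, 0.0072]
ee_rot: [3.139, 0.524, 1.167]
wrist_force: [-1.5, 4.4, 5.6]
width: 0.0496
```

Emit:
step_arm:
  increments: "0 0 0 0 0 0;0 0 0 0 0 0;0 0 0 0 0 0;0 0 0 0 0 0;0 0 0 0 0 0"
  claw: -1

```text
time: 21.6
tool_pos: [0.4458, -0.366, 0.0061]
ee_rot: [3.139, 0.524, 1.167]
wrist_force: [-0.3, 0.1, 0.5]
width: 0.0862
```

Emit:
step_arm:
  increments: "0 0 -1.5 0 0 0;0 0 -4 0 0 0;0 0 -4 0 0 0;0 0 -4 0 0 0;0 0 -3 0 0 0"

```text
time: 22.1
tool_pos: [0.4793, -0.2887, 0.153]
ee_rot: [3.134, 0.524, 1.166]
wrist_force: [0.0, 0.2, 0.5]
width: 0.0941
```

Emit:
step_arm:
  increments: "0 0 0 0 0.14 0;0 0 0 0 0.14 0;0 0 0 0 0.14 0;0 0 0 0 0.105 0;0 0 0 0 0 0"

```text
time: 22.6
tool_pos: [0.4771, -0.2925, 0.1507]
ee_rot: [3.137, -0.0, 1.164]
wrist_force: [0.5, 0.2, -0.1]
width: 0.0936
```

```bash
python3 - <<'E'
from h import *
goT([.4458,-.3654,.15],1.17,0,0)
C,im,o=shot("wrist","w12")
for k in blobs(im,"red")[:3]:
    r=cv2.minAreaRect(k);b=cv2.boxPoints(r);print(cv2.contourArea(k),r,np.round(plane(C,b,.028)[:,:2],4).tolist())
g=cv2.cvtColor(cv2.GaussianBlur(im,(3,3),0),cv2.COLOR_RGB2GRAY);cv2.imwrite("pics/w12g.png",g)
E
```

```text
cm [-7.93  0.01  0.07] rot [ 0.004 -0.    -0.006] | q [-0.65  0.12  1.44  0.    1.57 -0.25] f [ 0.5  0.2 -0.1] w 0.0936 t 22.6 p [ 0.4771 -0.2925  0.1507] [ 3.137 -0.     1.164]
1572.5 ((130.97244262695312, 193.51812744140625), (86.22383117675781, 20.841455459594727), 56.65929412841797) [[0.3449, -0.1715], [0.3613, -0.1694], [0.3674, -0.2323], [0.3502, -0.2349]]
```

Emit:
step_arm:
  increments: "-4.2 0 -1 0 0 0;-4.2 0 -1 0 0 0;0 0 0 0 0 0;0 0 0 0 0 0"

```text
time: 23.05
tool_pos: [0.4454, -0.3663, 0.1691]
ee_rot: [3.14, -0.001, 1.169]
wrist_force: [-0.2, 0.4, -0.2]
width: 0.0939
```

```bash
cat > plate.py <<'E'
from h import *
C,im,o=shot("wrist","w13")
Rt=R.from_euler("xyz",o["ee_rot"]);t=lambda p:np.round(Rt.inv().apply(p-o["tool_pos"])*1000,1)
for k in blobs(im,"red",(200,200,440,360))[:2]:
    r=cv2.minAreaRect(k);b=cv2.boxPoints(r);print(cv2.contourArea(k),r,t(plane(C,b,.028))[:,:2].tolist())
# metal: low-saturation bluish vs beige table
hsv=cv2.cvtColor(im,cv2.COLOR_RGB2HSV);b_=im[:,:,2].astype(int)-im[:,:,0]
m=((b_>-2)&(im[:,:,0]>90)).astype(np.uint8)*255;m[:, :220]=0;m[:,420:]=0;m[355:]=0
m=cv2.morphologyEx(m,cv2.MORPH_OPEN,np.ones((5,5)))
cs,_=cv2.findContours(m,cv2.RETR_EXTERNAL,cv2.CHAIN_APPROX_NONE)
for k in sorted(cs,key=cv2.contourArea)[::-1][:2]:
    r=cv2.minAreaRect(k);b=cv2.boxPoints(r);print("metal",cv2.contourArea(k),np.round(b).tolist(),t(plane(C,b,.014))[:,:2].tolist())
go([.4458,-.3654,.15],1.17)
E
python3 plate.py
```

```text
1137.0 ((320.0, 296.5), (23.0, 56.0), 90.0) [[-45.9, -25.7], [-45.9, 23.1], [-67.4, 23.5], [-67.4, -26.1]]
metal 6437.5 [[291.0, 159.0], [348.0, 159.0], [348.0, 281.0], [291.0, 281.0]] [[61.2, -25.7], [61.1, 22.3], [-47.1, 24.1], [-47.0, -27.6]]
cm [0.02 0.01 1.87] rot [ 0.001 -0.001  0.   ] | f [-0.   0.4  0.4] w 0.0941 t 23.1 p [ 0.4456 -0.3655  0.1687] [ 3.141e+00 -1.000e-03  1.170e+00]
```

Emit:
step_arm:
  increments: "-0.5 -0.1 4 0 0 0;0 0 4 0 0 0;0 0 4 0 0 0;0 0 3 0 0 0;0 0 1 0 0 0"

```text
time: 23.6
tool_pos: [0.4409, -0.3668, 0.0043]
ee_rot: [-3.135, -0.004, 1.172]
wrist_force: [-0.7, 0.3, -1.3]
width: 0.0937
```

Emit:
step_arm:
  increments: "0 0 0.4 0 0 0;0 0 0 0 0 0"

```text
time: 23.8
tool_pos: [0.4434, -0.371, 0.0059]
ee_rot: [3.138, -0.001, 1.17]
wrist_force: [0.5, 0.1, 0.4]
width: 0.094
```

Emit:
step_arm:
  increments: "0 0 0 0 0 0;0 0 0 0 0 0;0 0 0 0 0 0;0 0 0 0 0 0;0 0 0 0 0 0"
  claw: 1

```text
time: 24.3
tool_pos: [0.4425, -0.3715, 0.0054]
ee_rot: [3.139, -0.001, 1.168]
wrist_force: [0.1, 0.8, -0.1]
width: 0.0574
```

Emit:
step_arm:
  increments: "0 0 0 0 0 0;0 0 0 0 0 0;0 0 0 0 0 0;0 0 0 0 0 0"

```text
time: 24.7
tool_pos: [0.4426, -0.3715, 0.0052]
ee_rot: [3.139, -0.001, 1.169]
wrist_force: [-0.2, 0.3, 0.3]
width: 0.0497
```

```bash
python3 - <<'E'
from h import *
go([.437,-.0886,.14],.0925)
E
```

```text
cm [ 25.83 -11.56 -13.49] rot [ 0.002 -0.002  1.076] | f [-0.2  0.3  0.3] w 0.0497 t 24.7 p [ 0.4426 -0.3715  0.0052] [ 3.139e+00 -1.000e-03  1.169e+00]
```

Emit:
step_arm:
  increments: "0 0 -2 0 0 0;0 0 -4 0 0 0;0 0 -4 0 0 0;0 0 -3.5 0 0 0;0 0 0 0 0 0"

```text
time: 25.2
tool_pos: [0.4443, -0.3736, 0.146]
ee_rot: [3.13, 0.003, 1.169]
wrist_force: [0.2, -0.4, -2.3]
width: 0.0494
```

Emit:
step_arm:
  increments: "3.64 -1.67 0 0 0 0;3.64 -1.67 0 0 0 0;3.64 -1.67 0 0 0 0;3.64 -1.67 0 0 0 0;3.64 -1.67 0 0 0 0"

```text
time: 25.7
tool_pos: [0.4348, -0.169, 0.1372]
ee_rot: [-3.139, -0.002, 1.168]
wrist_force: [0.6, -0.9, -3.1]
width: 0.0495
```

Emit:
step_arm:
  increments: "3.64 -1.67 0 0 0 0;3.64 -1.67 0 0 0 0;0 0 0 0 0 0.134;0 0 0 0 0 0.134;0 0 0 0 0 0.134"

```text
time: 26.2
tool_pos: [0.4328, -0.0901, 0.1374]
ee_rot: [-3.139, 0.001, 0.762]
wrist_force: [-0.7, -0.9, -2.9]
width: 0.0497
```

Emit:
step_arm:
  increments: "0 0 0 0 0 0.134;0 0 0 0 0 0.134;0 0 0 0 0 0.134;0 0 0 0 0 0.134;0 0 0 0 0 0.134"

```text
time: 26.7
tool_pos: [0.4327, -0.0906, 0.1373]
ee_rot: [-3.14, 0.002, 0.091]
wrist_force: [0.5, -0.6, -2.4]
width: 0.0497
```

Emit:
step_arm:
  increments: "0 0 0 0 0 0;0 0 0 0 0 0"

```text
time: 26.9
tool_pos: [0.4333, -0.0908, 0.1383]
ee_rot: [-3.14, 0.001, 0.099]
wrist_force: [0.1, 0.3, -2.2]
width: 0.0494
```

```bash
cat > rel2.py <<'E'
from h import *
import sys
C,im,o=shot("wrist",sys.argv[1]);Rt=R.from_euler("xyz",o["ee_rot"]);t=lambda p:np.round(Rt.inv().apply(p-o["tool_pos"])*1000,1)
go([.434,-.0917,.0742],.0956)
k=blobs(im,"yellow",(200,60,440,260))[0];r=cv2.minAreaRect(k);b=cv2.boxPoints(r);print(r,"heel",t(plane(C,b,.056))[:,:2].tolist())
# heel inner edge (bottom of blob) per column, fit
pts=k[:,0];x0,x1=pts[:,0].min()+6,pts[:,0].max()-6
low=np.array([[u,pts[pts[:,0]==u,1].max()+.5] for u in range(x0,x1)]);p=t(plane(C,low,.056));kf=np.polyfit(p[:,1],p[:,0],1);print("inner edge x mm",np.median(p[:,0]),"ang deg",round(np.degrees(np.arctan(kf[0])),2))
top=np.array([[u,pts[pts[:,0]==u,1].min()-.5] for u in range(x0,x1)]);p=t(plane(C,top,.056));kf=np.polyfit(p[:,1],p[:,0],1);print("outer edge x mm",np.median(p[:,0]),"ang",round(np.degrees(np.arctan(kf[0])),2))
g=cv2.cvtColor(cv2.GaussianBlur(im,(3,3),0),cv2.COLOR_RGB2GRAY).astype(float)
v0=int(low[:,1].mean());zt=o["tool_pos"][2]-.0052+.014
for u in(280,300,340,360):
    d=g[v0:v0+45,u];print(u,v0,np.round(d[::1]).astype(int).tolist() if u==300 else "",)
e=[]
for v in range(v0+50,v0+110,6):
    d=np.abs(np.diff(g[v]));e.append((225+d[225:300].argmax()+1,345+d[345:420].argmax()+1,v))
e=np.array(e,float);L=t(plane(C,e[:,[0,2]],zt));Q=t(plane(C,e[:,[1,2]],zt));print("held y L,R",np.median(L[:,1]),np.median(Q[:,1]))
E
python3 rel2.py w14
```

```text
cm [0.04 0.09 6.45] rot [-0.001  0.     0.003] | f [-0.  -1.2 -3.1] w 0.0491 t 26.95 p [ 0.4335 -0.0909  0.1387] [-3.141  0.     0.099]
((321.0, 124.0), (28.0, 76.0), 90.0) heel [[91.9, -24.0], [91.8, 24.7], [74.6, 25.1], [74.6, -24.4]]
inner edge x mm 74.3 ang deg -0.16
outer edge x mm 91.6 ang 0.95
280 138 
300 138 [112, 103, 110, 121, 127, 129, 129, 129, 129, 128, 124, 120, 119, 125, 131, 135, 136, 136, 136, 136, 136, 136, 136, 136, 137, 137, 136, 136, 136, 136, 137, 137, 136, 136, 136, 136, 136, 136, 136, 136, 136, 136, 136, 136, 136]
340 138 
360 138 
held y L,R -25.55 24.3
```

Emit:
step_arm:
  increments: "0 0 3 0 0 0;0 0 3 0 0 0;0 0 0.2 0 0 0;0 0 0 0 0 0;0 0 0 0 0 0"

```text
time: 27.45
tool_pos: [0.4355, -0.0915, 0.0796]
ee_rot: [3.14, -0.005, 0.097]
wrist_force: [0.9, 0.1, -2.2]
width: 0.0495
```

```bash
cat >> rel2.py <<'E'
for u in(290,300,340,350):
    d=g[v0+3:v0+45,u];k=d.argmin()
    # edge of held plate = darkest seam row
    print("seam",u,v0+3+k,t(plane(C,[[u,v0+3+k]],zt))[0,:2])
E
python3 rel2.py w15
```

```text
cm [-0.18 -0.01  0.58] rot [ 0.001 -0.005  0.001] | f [-0.1 -0.7 -2.2] w 0.0496 t 27.5 p [ 0.4358 -0.0916  0.08  ] [ 3.14  -0.005  0.097]
((318.9999694824219, 121.5), (97.99998474121094, 36.99999237060547), -0.0) heel [[71.9, -25.7], [89.6, -25.1], [89.5, 23.4], [71.8, 23.9]]
inner edge x mm 72.1 ang deg 0.83
outer edge x mm 89.8 ang 0.87
280 139 
300 139 [109, 97, 101, 114, 126, 132, 133, 133, 132, 128, 123, 121, 124, 130, 133, 135, 135, 135, 135, 136, 136, 136, 135, 135, 135, 135, 135, 135, 135, 135, 135, 135, 136, 136, 135, 135, 135, 135, 135, 135, 135, 135, 135, 135, 135]
340 139 
360 139 
held y L,R -25.65 23.4
seam 290 142 [ 70.2 -13.2]
seam 300 142 [70.2 -9. ]
seam 340 150 [66.9  8.1]
seam 350 150 [66.9 12.4]
```

Emit:
step_arm:
  increments: "-0.2 0 0.5 0 0 0;0 0 1 0 0 0;0 0 0 0 0 0;0 0 0 0 0 0;0 0 0 0 0 0"

```text
time: 28.0
tool_pos: [0.4326, -0.0913, 0.0631]
ee_rot: [3.141, -0.002, 0.097]
wrist_force: [-0.1, -0.1, -1.9]
width: 0.0496
```

```bash
python3 rel2.py w16 | grep -v "^[23]"
```

```text
cm [ 0.13  0.05 -1.1 ] rot [ 0.    -0.003  0.001] | f [-0.6  0.3 -2.5] w 0.0495 t 28.05 p [ 0.4327 -0.0914  0.0632] [ 3.141e+00 -3.000e-03  9.700e-02]
((319.5, 111.5), (41.0, 107.0), 90.0) heel [[92.8, -24.8], [92.8, 23.5], [75.0, 24.1], [75.0, -25.4]]
inner edge x mm 74.8 ang deg 0.43
outer edge x mm 92.6 ang 0.25
held y L,R -25.65 23.25
seam 290 135 [ 73.1 -13.1]
seam 300 135 [73.1 -8.9]
seam 340 150 [66.9  8.1]
seam 350 150 [66.9 12.4]
```

Emit:
step_arm:
  increments: "0.05 0.05 0.7 0 0 0;0 0 0.5 0 0 0;0 0 0 0 0 0;0 0 0 0 0 0;0 0 0 0 0 0"

```text
time: 28.55
tool_pos: [0.4332, -0.0918, 0.0511]
ee_rot: [3.141, -0.002, 0.097]
wrist_force: [-0.0, -0.8, -2.6]
width: 0.0493
```

```bash
python3 rel2.py w17 | grep -v "^[23]"
```

```text
cm [ 0.08 -0.   -2.3 ] rot [ 0.    -0.003  0.001] | f [ 0.4  0.4 -2.4] w 0.0498 t 28.6 p [ 0.4332 -0.0918  0.0512] [ 3.141e+00 -3.000e-03  9.700e-02]
((318.5804443359375, 110.2856216430664), (43.64842987060547, 115.22759246826172), 89.4437484741211) heel [[91.9, -25.4], [92.3, 23.1], [74.6, 23.9], [74.2, -25.9]]
inner edge x mm 74.3 ang deg 0.73
outer edge x mm 92.1 ang 0.12
held y L,R -25.5 23.4
seam 290 135 [ 73.1 -13.1]
seam 300 135 [73.1 -8.9]
seam 340 150 [66.9  8.1]
seam 350 150 [66.9 12.4]
```

Emit:
step_arm:
  increments: "0 0 0.2 0 0 0;0 0 0.15 0 0 0;0 0 0 0 0 0;0 0 0 0 0 0"

```text
time: 29.0
tool_pos: [0.433, -0.0917, 0.0475]
ee_rot: [-3.142, -0.002, 0.097]
wrist_force: [0.8, -0.5, -3.5]
width: 0.0497
```

Emit:
step_arm:
  increments: "0 0 0.05 0 0 0;0 0 0 0 0 0"

```text
time: 29.2
tool_pos: [0.4332, -0.0918, 0.0472]
ee_rot: [3.141, -0.002, 0.097]
wrist_force: [-0.2, 0.4, -2.2]
width: 0.0495
```

Emit:
step_arm:
  increments: "0 0 0.05 0 0 0;0 0 0 0 0 0"

```text
time: 29.4
tool_pos: [0.4332, -0.0918, 0.0472]
ee_rot: [3.141, -0.002, 0.097]
wrist_force: [-2.0, 1.0, 1.7]
width: 0.0494
```

Emit:
step_arm:
  increments: "0 0 0 0 0 0;0 0 0 0 0 0;0 0 0 0 0 0;0 0 0 0 0 0;0 0 0 0 0 0"
  claw: -0.5

```text
time: 29.9
tool_pos: [0.4331, -0.0918, 0.0465]
ee_rot: [3.141, -0.002, 0.097]
wrist_force: [0.3, 0.5, -0.3]
width: 0.0703
```

Emit:
step_arm:
  increments: "0 0 -1 0 0 0;0 0 -3 0 0 0;0 0 -4 0 0 0;0 0 -4 0 0 0;0 0 0 0 0 0"

```text
time: 30.4
tool_pos: [0.4365, -0.093, 0.1741]
ee_rot: [3.136, -0.015, 0.097]
wrist_force: [0.0, 0.3, 0.2]
width: 0.0701
```

Emit:
step_arm:
  increments: "-2 0 0 0 0 0;-2 0 0 0 0 0;0 0 0 0 0 0;0 0 0 0 0 0"

```text
time: 30.8
tool_pos: [0.3932, -0.0956, 0.1665]
ee_rot: [3.141, -0.003, 0.096]
wrist_force: [-0.5, -0.8, 0.1]
width: 0.0704
```

```bash
python3 - <<'E'
from h import *
C,im,o=shot("wrist","w18");Cs,ims,_=shot("scene","s3")
for col,z in(("yellow",.056),("red",.07)):
    for k in blobs(im,col,(200,60,440,360))[:1]:
        r=cv2.minAreaRect(k);b=cv2.boxPoints(r);print(col,r,np.round(plane(C,b,z)[:,:2],4).tolist())
a=im[60:360,200:440];s=cv2.resize(ims[215:315,315:435],(360,300))
c=np.hstack([a,s]);cv2.imwrite("pics/fin.png",c[:,:,::-1]);print(np.round(o["wrist_force"],1),o["tool_pos"],o["width"])
E
```

```text
yellow ((318.5, 71.0), (22.0, 71.0), 90.0) [[0.5178, -0.0578], [0.5225, -0.1065], [0.5084, -0.1082], [0.5037, -0.0588]]
red ((319.5, 260.0), (24.0, 65.0), 90.0) [[0.3884, -0.0715], [0.3929, -0.1189], [0.3746, -0.1211], [0.37, -0.0729]]
[-0.5 -0.8  0.1] [ 0.393194   -0.0956147   0.16651129] 0.07037004360063817
```

View pics/fin.png

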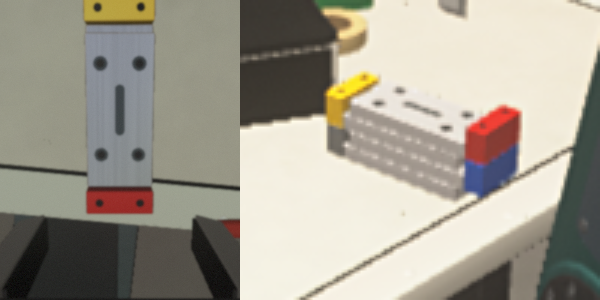

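The pile is neat and level: red over blue at the near end, yellow over grey at the far end. The arm is clear of everything.

```bash
python3 -c "
from bench import *
print(close_job())"
```

```text
the job is handed in; nothing more can be done
None
```

The yellow and red plates are on the pile, and I handed the job in at about 31 s of the 72 s allowed.

- **Yellow:** I picked it up from above, turned it end for end, and laid it on the blue plate. It sat about 7 mm clear of the blue heel.
- **Red:** I gripped it across its width while it stood, lifted it, swung it heel-up, and lowered it until I felt the table. I let go and checked that it lay flat. Then I took it again from above and laid it on the yellow plate, about 7.4 mm clear of the yellow heel.

**Last checks:**
- The final pictures show a flat, level pile. Red is above blue at the near end and yellow above grey at the far end, with the sides in line.
- Just before I released the red plate, its sides were within about 0.1 mm of the yellow plate's.
- The largest contact force I read was about 10 N.
- The gripper was open and clear of everything when I handed in.

**What I could not fully confirm:**
- The gaps and side alignment come from the camera just before each release. I only checked them by eye afterwards.
- Early wrist-camera readings taken from higher up differed by 2 to 4 mm. I relied on the close-up ones.
- The bystander objects were not measured again. No move went near them.

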